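# Put the matching lids back on the pantry canisters

### The arm

A 6-joint arm with a two-finger parallel gripper is mounted at the origin on the work surface. World frame = base frame: x ahead of the robot, y to its left, z up, the work surface at z = 0. Lengths are in m, angles in rad, forces in N, time in s.
With the tool pointing down it reaches from about 0.35 to 0.975 m from the base axis. Payload 4.9 kg.
Tool frame: the origin (TCP) lies between the finger pads; the fingertips stand 17 mm ahead of it and the grasp point (between the pads) lies 2 mm behind it (manip.nose_length is the distance from the TCP to the fingertips, in m); z points along the fingers, y is the line along which they close (so a half turn about z gives the same grasp; the last joint's range is limited). The gripper opens to 85 mm and grips with 20 to 120 N. Pads are 22 mm wide; open, the fingers measure 114 mm over their backs; the gripper's body (76 mm by 85 mm) begins 54 mm behind the grasp point. The pads swing forward as they close: fully open they stand 13 mm farther back than shut.
Start: joints at [-0.119, 0.053, 1.613, -0, 1.476, -0.119], TCP at [0.625, 0, 0.215] pointing down, gripper open.
Joint ranges: [-3.01, 3.01], [-1.01, 2.22], [0.06, 2.58], [-1.02, 4.17], [0.09, 2.62], [-3.14, 3.14]. Speed limits (rad/s): [2.57, 2.57, 3.14, 3.14, 3.14, 3.14].

### API

Orientations are given as a unit quaternion [w, x, y, z].
In Python, from plant import manip gives the robot as it stands. The module is installed in compiled form; this text tells all that it offers.
- The arm moves only by the tool apply_moves, never from a script. Its argument "moves" is a list of rows, each a list of 3 entries, a list of its own where there are three numbers: the turn, a rotation vector about the tool's x, y, z in rad, then the shift along the tool's x, y, z in cm, then the closure, from -1 (fully open) to 1 (shut), so that 0 is half open. A call has 1 to 20 rows; each row is the pose to reach, as a shift and turn from the pose commanded when the call began, along the tool's axes at that moment; what a row does not reach only later rows make up. A row lasts 1/10 s, in which the tool goes at most 50 mm and 8.59 degrees, less where a joint would pass 70% of its speed; a pose out of reach is approached as far as the arm can. A call with a gripper value outside its range is refused whole. The fingers move at their own pace and stop on an object; the grip force is fixed at half the most. Time passes only in rows, so rows that repeat a pose let the fingers close. It gives the time, the measured TCP pose, the force, the opening and the grip force at its end, in the units of the state.
- manip.state(): the state, without advancing time (a new reading comes with each control period).
- manip.grab_frame(name): name is "scene" or "side" or "wrist"; returns a dict with "image" (400x640x3 uint8, red, green, blue), "K" (3x3 intrinsics, pixels), "rvec" (rotation vector, rad) and "tvec" (3), from world to camera coordinates, as OpenCV has them. Camera axes: x right, y down, z forward; pixel columns grow to the right and rows downward; lengths in m; the calibration is good to about 2 mm. A picture is of the moment at which its call begins. There is no depth.
- manip.job_done(): hands the job in; it is judged then, once.
Trained networks look in a picture, given as the dict that the camera call returned (one of the last four; its "shot" number tells which), for a name from the list of things; names that differ only in an ending like _2 or _b are one class to them, and where a whole thing is asked for, a point or a joint stands for the part that bears it (a point fixed in the world has none). Each returns a list of dicts, best first, with "score" (0 to 1); they miss things now and then, are a little off and sometimes report something else, mostly with a low value. They report only what shows in the picture. A call takes as long as a camera call. They do not tell look-alikes from the thing itself.
- manip.look_for(picture, label): "location" ([x, y, z] in m, in the coordinates of the camera as it stood for that picture, good to about 4 mm: the middle of the surface that is visible of it).
- manip.silhouettes(picture, label): "pixels" (400x640 bool, what is visible of it).
- manip.spot_point(picture, label): "location" ([x, y, z] in m, in the coordinates of the camera as it stood for that picture, good to about 4 mm: a listed point, or the origin of a listed thing).
The state is a dict: "time": time; "joint_pos": joint angles; "joint_vel": joint speeds; "joint_efforts": joint torques, N m; "tool_pos": TCP position; "tool_rot": TCP orientation; "contact_force": force on the tool from outside, world axes, zero at the start; "ft_torque": the same for the moment, N m; "gripper_width": opening from 0.0 (shut) to 1.0 (fully open); "grasp_force": force on a finger pad.
Only numpy, scipy, OpenCV 4.12 (cv2) and the standard library are available. Lean on these libraries where they do the work, as an engineer would, in place of code of your own. Each camera call takes 0.05 s, during which the arm holds its last target. There are 200 camera calls.

### The job

Take the two wooden lids out of the tipped-open bin and put each one on the open canister it matches, the round lid on the round canister and the square lid on the square one, pressed fully home so that it sits flat on the rim all round. Set them on gently rather than dropping them, leave the canisters standing where they are, and do not disturb the other things on the shelf.

Things in the scene. Friction and masses are not known exactly. Their poses are not given: they have to be found in the camera images.
- round_lid: Loose wooden round lid, about 160 g. Origin = centre of its underside, z up through the handle. Plug: round, 97 mm diameter, z 0 to 14 mm, tapering to 92 mm over its lowest 5 mm. Flange: round, 112 mm diameter, z 14 to 22 mm. Starts handle up on the bin's sloping floor, tilted 35 deg, in either half, x axis pointing up the slope. Seated: origin 106 mm above its canister's origin.
- round_lid_grip (a point): Grip point on the round lid's handle, 45 mm above the lid's origin along lid z, axes as the lid's. The handle is an upright wooden bar with flat sides: 64 mm long along lid x, 16 mm thick along lid y, 34 mm tall, its top 54 mm and its foot (flange top) 22 mm above the lid's origin.
- square_lid: Loose wooden square lid, about 160 g. Origin = centre of its underside, z up through the handle. Plug: square, 97 mm wide along x and y, z 0 to 14 mm, tapering to 92 mm over its lowest 5 mm. Flange: square, 112 mm wide, z 14 to 22 mm. Starts handle up on the bin's sloping floor, tilted 35 deg, in either half, x axis pointing up the slope. Seated: origin 106 mm above its canister's origin.
- square_lid_grip (a point): Grip point on the square lid's handle, 45 mm above the lid's origin along lid z, axes as the lid's. The handle is an upright wooden bar with flat sides: 64 mm long along lid x, 16 mm thick along lid y, 34 mm tall, its top 54 mm and its foot (flange top) 22 mm above the lid's origin.
- round_canister: Round white ceramic canister, 112 mm outer diameter, 120 mm tall, loose, about 0.75 kg, standing upright and open. Origin = centre of its underside, z up.
- square_canister: Square white ceramic canister, 112 x 112 mm outside, 120 mm tall, sides along its x and y, loose, about 0.75 kg, standing upright and open. Origin = centre of its underside, z up.
- round_mouth (a point): Centre of the round canister's mouth at rim height, 120 mm up. Mouth 100 mm in diameter inside, wall 6 mm: 1.5 mm of play all round the lid's plug.
- square_mouth (a point): Centre of the square canister's mouth at rim height, 120 mm up, axes as the canister's. Mouth 100 mm wide inside, wall 6 mm: 1.5 mm of play on each side of the plug, so the lid must be turned square to it; any quarter turn will do.
- bin: Fixed grey plastic tilt-out bin on a white base, tipped open towards bin -x. Origin = centre of its base on the shelf; bin x is level, towards the back; bin y along its 310 mm width. The white housing behind it and the back wall stand up to 150 mm over the shelf. A lid lies in each half, 68 to 85 mm from the middle along y.
- bin_floor (a point): Centre of the underside of the bin's sloping floor, 58 mm above the shelf (axes as the bin's, level). The floor, 160 mm long, 310 mm wide, 4 mm thick, rises 35 deg towards bin +x. Measured square to the floor's underside: front lip 30 mm, side walls 34 mm, back wall 55 mm, middle divider 22 mm high. The lids' flanges rest against the front lip.
- can_a: Sealed aluminium soda can, 66 mm diameter, 122 mm tall; a loose bystander, origin at its underside (leave it alone).
- can_b: Second soda can, 66 mm diameter, 122 mm tall; a loose bystander, origin at its underside (leave it alone).
- measuring_cup: Red ceramic measuring cup, 76 mm across, 58 mm tall, handle out to 100 mm along its x; a loose bystander, origin at its underside (leave it alone).
- honey_dipper: Wooden honey dipper lying on the shelf, about 150 mm long along its x, head 36 mm thick; a loose bystander, origin at its underside (leave it alone).
- funnel: Small stainless funnel standing mouth down, 90 mm across, 90 mm tall; a loose bystander, origin at its underside (leave it alone).
- spice_jar: Spice jar, 52 mm diameter, 100 mm tall; a loose bystander, origin at its underside (leave it alone).
- tin: Food tin, 76 mm diameter, 95 mm tall; a loose bystander, origin at its underside (leave it alone).
There are look-alikes about, which are no part of the job. Leave any orange look-alike of the square_canister alone. Leave any blue look-alike of the round_lid alone.

How it is judged:
At the end, for the whole second after the job is handed in: Each lid sits on the canister of its own shape: centred within 6 mm, its plug fully in (underside 100 to 108.5 mm above the canister's underside, 106 when flush), level within 3 deg; the canisters upright within 3 deg; all at rest (horizontal distance between round_lid and round_canister below 0.006 m and z of round_lid in the frame of round_canister between 0.1 and 0.1085 m and angle between each of round_lid, square_lid's own z axis and vertical below 0.06 rad and angle between each of round_canister, square_canister's own z axis and vertical below 0.05 rad and linear speed of each of round_lid, round_canister, square_lid, square_canister below 0.02 m/s and horizontal distance between square_lid and square_canister below 0.006 m and z of square_lid in the frame of square_canister between 0.1 and 0.1085 m); the robot touches nothing.
It fails at once if a can, the measuring cup, dipper, funnel, spice jar or tin is shifted by more than 30 mm (distance of any of can_a, can_b, measuring_cup, honey_dipper, funnel, spice_jar, tin from where it was at the start of the episode above 0.03 m).
It fails at once if a canister is shoved by more than 50 mm or tipped over (distance of any of round_canister, square_canister from where it was at the start of the episode above 0.05 m or angle between any of round_canister, square_canister's own z axis and vertical above 0.35 rad).
It fails at once if a lid is dropped onto its canister instead of being set on (faster than 0.5 m/s within 20 mm of its seat) ((linear speed of round_lid above 0.5 m/s and horizontal distance between round_lid and round_canister below 0.05 m and z of round_lid in the frame of round_canister below 0.125 m) or (linear speed of square_lid above 0.5 m/s and horizontal distance between square_lid and square_canister below 0.05 m and z of square_lid in the frame of square_canister below 0.125 m)).
It also fails if it takes over 67 s, if anything falls off the work surface, if the arm or the gripper's body presses on something with over 40 N, if the wrist force passes 120 N, or if a joint passes its speed limit or range.

## Working session

There is one attempt and no reset: what is moved stays moved. The work goes in short steps, Python scripts to look and compute and a tool call to move; the robot and the scene stay as the last step left them, time stands still between calls to the robot, and variables do not carry over. Pictures are saved under pics/ and viewed, at most 10 in all, crops included, and the job is handed in when it is done.

Besides the shell and the picture viewer there is one more tool, called after "Emit:" as name(argument=value, ...), one argument or row to a line, values as JSON. apply_moves: Moves the arm, as the interface text tells. Its arguments: {"type":"object","properties":{"moves":{"type":"array"}},"required":["moves"]}

```bash
mkdir -p pics; cat > h.py <<'E'
import numpy as np, cv2
from plant import manip
from scipy.spatial.transform import Rotation as R
def toworld(f,p):
    M=R.from_rotvec(np.ravel(f["rvec"])).as_matrix(); return M.T@(np.asarray(p)-np.ravel(f["tvec"]))
def find(f,label,fn="spot_point",n=3,mn=0.2):
    for d in getattr(manip,fn)(f,label)[:n]:
        if d["score"]>mn: print(f.get("shot"),label,round(d["score"],2),np.round(toworld(f,d["location"]),4))
def save(f,name): cv2.imwrite("pics/"+name,f["image"][:,:,::-1])
E
python3 - <<'E'
from h import *
for c in ["scene","side"]:
    f=manip.grab_frame(c); save(f,c+"1.png"); print(c)
    for l in ["round_lid","round_lid_grip","square_lid","square_lid_grip","round_canister","round_mouth","square_canister","square_mouth","bin","bin_floor"]: find(f,l)
print(manip.state()["time"])
E
```

```text
scene
1 round_lid 0.66 [0.3068 0.4519 0.0027]
1 round_lid 0.62 [0.5452 0.33   0.0535]
1 round_lid_grip 0.69 [0.5203 0.3249 0.0886]
1 round_lid_grip 0.68 [0.3014 0.4523 0.0418]
1 square_lid 0.95 [0.5772 0.1934 0.0512]
1 round_canister 0.62 [ 5.406e-01 -3.466e-01  3.000e-04]
1 round_mouth 0.78 [ 0.5445 -0.3487  0.122 ]
1 square_canister 0.76 [ 0.5641 -0.131  -0.001 ]
1 square_canister 0.73 [0.2532 0.2466 0.0016]
1 square_mouth 0.76 [0.2548 0.2524 0.1174]
1 square_mouth 0.75 [ 0.5652 -0.1338  0.1196]
1 square_mouth 0.72 [ 0.703  -0.1527 -0.0013]
1 bin 0.6 [0.5819 0.2697 0.0031]
1 bin_floor 0.7 [0.5799 0.2664 0.0576]
side
2 round_lid 0.76 [0.5455 0.3278 0.0492]
2 round_lid 0.7 [ 0.3012  0.4549 -0.0018]
2 round_lid 0.21 [ 0.5389 -0.3442 -0.    ]
2 round_lid_grip 0.92 [0.3055 0.4537 0.0409]
2 round_lid_grip 0.67 [0.522  0.3237 0.0897]
2 square_lid 0.56 [0.5778 0.1853 0.0473]
2 square_lid_grip 0.95 [0.5533 0.1861 0.0884]
2 square_lid_grip 0.75 [0.42   0.0981 0.0012]
2 round_canister 0.73 [ 0.5393 -0.3473  0.0031]
2 round_mouth 0.58 [ 0.5392 -0.3482  0.121 ]
2 round_mouth 0.37 [0.5219 0.3264 0.0865]
2 square_canister 0.75 [ 2.516e-01  2.496e-01 -2.000e-04]
2 square_canister 0.58 [ 5.658e-01 -1.392e-01  4.000e-04]
2 square_mouth 0.97 [0.254  0.2464 0.1219]
2 square_mouth 0.6 [ 0.5576 -0.1352  0.1185]
2 square_mouth 0.32 [ 0.6961 -0.2459  0.0041]
2 bin 0.72 [0.5761 0.2632 0.0011]
2 bin_floor 0.69 [0.5792 0.2633 0.0596]
1.1
```

View pics/scene1.png

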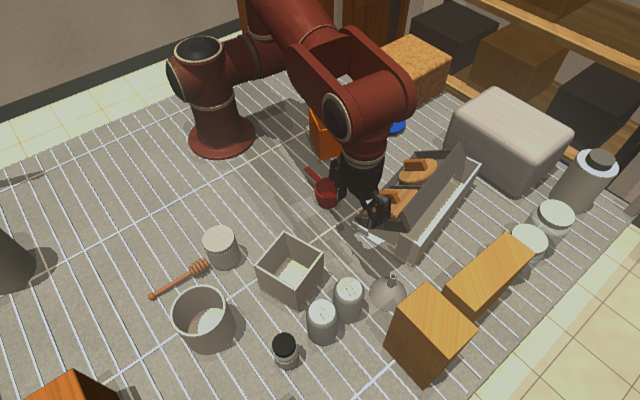

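View pics/side1.png

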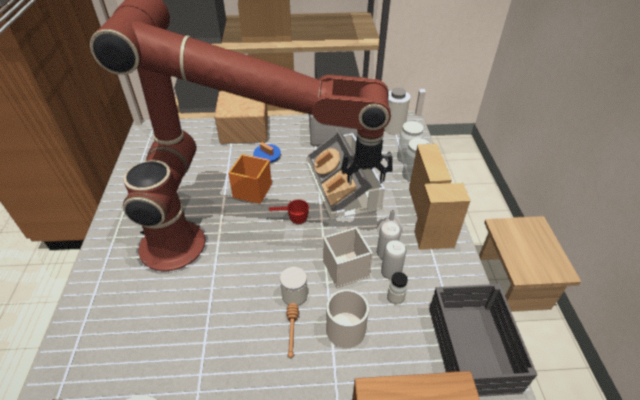

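Scene view: white square canister at pixel (290,268) and white round one at (203,318). Bin at (420,200) holds the round lid at (417,170) and the square lid at (395,207). The orange box and blue lid are decoys. Next, a wrist view over the canisters.

```bash
cat >> h.py <<'E'
def plan(pos,M):
    "turn and shift (cm) in tool axes to target"
    s=manip.state(); R0=R.from_quat(np.roll(s["tool_rot"],-1))
    print("turn",np.round((R0.inv()*R.from_matrix(M)).as_rotvec(),3),"shift cm",np.round(R0.inv().apply(np.array(pos)-s["tool_pos"])*100,2), "t",s["time"])
def down(yaw): # tool x at yaw, z down
    c,s=np.cos(yaw),np.sin(yaw); return np.array([[c,s,0],[s,-c,0],[0,0,-1.]])
E
python3 - <<'E'
from h import *
f=manip.grab_frame("wrist"); s=manip.state()
R0=R.from_quat(np.roll(s["tool_rot"],-1)); print(np.round(R0.as_matrix(),3),s["tool_pos"],s["gripper_width"])
M=R.from_rotvec(np.ravel(f["rvec"])).as_matrix()
print("cam in tool",R0.inv().apply(toworld(f,[0,0,0])-s["tool_pos"]),"cam axes in tool\n",np.round(R0.inv().as_matrix()@M.T,3)); print(f["K"])
plan([.52,-.24,.36],down(0))
E
```

```text
[[-0.  1. -0.]
 [ 1.  0.  0.]
 [ 0. -0. -1.]] [6.24989790e-01 4.29583187e-06 2.14905300e-01] 0.9994360249585285
cam in tool [ 0.06841921 -0.00038009 -0.15854285] cam axes in tool
 [[ 0.    -0.962 -0.273]
 [ 1.     0.    -0.   ]
 [ 0.    -0.273  0.962]]
[[301.36868185   0.         312.73663842]
 [  0.         301.36868185 201.40340479]
 [  0.           0.           1.        ]]
turn [-0.    -0.     1.571] shift cm [-24.   -10.5  -14.51] t 1.15
```

Emit:
apply_moves(
  moves=[
    [[0, 0, 0], [-19.5, -7.5, -14.5], -1],
    [[0, 0, 0], [-19.5, -7.5, -14.5], -1],
    [[0, 0, 0], [-19.5, -7.5, -14.5], -1],
    [[0, 0, 0], [-19.5, -7.5, -14.5], -1],
    [[0, 0, 0], [-19.5, -7.5, -14.5], -1],
    [[0, 0, 0], [-19.5, -7.5, -14.5], -1],
    [[0, 0, 0], [-19.5, -7.5, -14.5], -1],
    [[0, 0, 0], [-19.5, -7.5, -14.5], -1],
    [[0, 0, 0], [-19.5, -7.5, -14.5], -1],
  ],
)

```text
time: 2.05
tool_pos: [0.55, -0.1936, 0.3579]
tool_rot: [-0.002, 0.706, 0.708, -0.0]
contact_force: [0.8, 0.2, -0.2]
gripper_width: 1.001
grasp_force: 0.0
```

```bash
python3 - <<'E'
from h import *
f=manip.grab_frame("wrist"); save(f,"w1.png")
import pickle; pickle.dump(f,open("w1.pkl","wb"))
for l in ["round_mouth","round_canister","square_mouth","square_canister"]: find(f,l)
s=manip.state(); print(s["time"],s["tool_pos"])
E
```

```text
4 round_mouth 0.68 [ 0.5366 -0.3421  0.1179]
4 round_canister 0.58 [ 0.6999 -0.0783 -0.001 ]
4 round_canister 0.57 [ 0.5372 -0.3476 -0.0028]
4 square_mouth 0.61 [ 0.5631 -0.1352  0.1184]
4 square_mouth 0.3 [ 0.6992 -0.0778 -0.0053]
4 square_canister 0.85 [ 0.5653 -0.1361 -0.0019]
2.3 [ 0.55009407 -0.19426231  0.35925769]
```

View pics/w1.png

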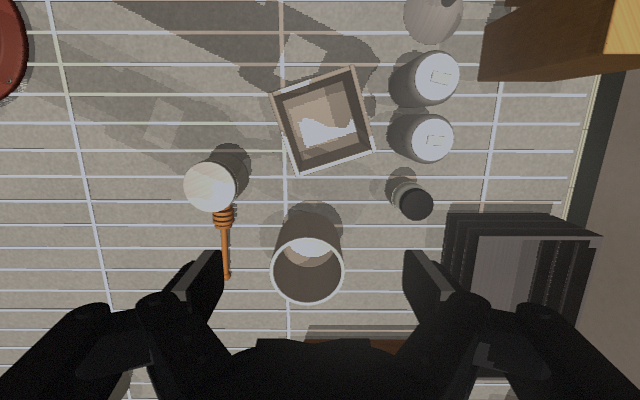

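The wrist view shows the square canister with its rim corners at about (272,93), (352,67), (374,152), (298,175), and the round rim centred at (308,271). I'll fit silhouettes for exact position and yaw.

```bash
cat >> h.py <<'E'
from scipy.optimize import minimize
def proj(f,P): return cv2.projectPoints(np.asarray(P,float),np.ravel(f["rvec"]),np.ravel(f["tvec"]),f["K"],None)[0].reshape(-1,2)
def outline(kind,x,y,yaw,z0,z1,h=.056):
    if kind=="sq": a=np.array([[-h,-h],[h,-h],[h,h],[-h,h]])
    else: t=np.linspace(0,2*np.pi,60,endpoint=False); a=h*np.c_[np.cos(t),np.sin(t)]
    c,s=np.cos(yaw),np.sin(yaw); a=a@np.array([[c,s],[-s,c]])+[x,y]
    return np.vstack([np.c_[a,0*a[:,0]+z] for z in (z0,z1)])
def mask_near(f,label,p):
    best=None
    for d in manip.silhouettes(f,label):
        v,u=np.nonzero(d["pixels"]); q=proj(f,[p])[0]; e=np.hypot(u.mean()-q[0],v.mean()-q[1])
        if best is None or e<best[0]: best=(e,d["pixels"],d["score"])
    return best
def fit(views,kind,p0,z0,z1):
    def iou(p):
        t=0
        for f,m in views:
            h=cv2.convexHull((proj(f,outline(kind,p[0],p[1],p[2] if kind=="sq" else 0,z0,z1))*16).astype(np.int32))
            r=np.zeros((400,640),np.uint8); cv2.fillConvexPoly(r,h,255,cv2.LINE_AA,4); r=r/255.
            t+=1-np.minimum(r,m).sum()/np.maximum(r,m).sum()
        return t/len(views)
    best=min((minimize(iou,[p0[0],p0[1],y],method="Nelder-Mead",options=dict(initial_simplex=np.array([[p0[0],p0[1],y],[p0[0]+.006,p0[1],y],[p0[0],p0[1]+.006,y],[p0[0],p0[1],y+.15]]),xatol=1e-4,fatol=1e-5)) for y in ([p0[2]-.2,p0[2],p0[2]+.2] if kind=="sq" else [0])),key=lambda r:r.fun)
    return np.round(best.x,4),round(best.fun,4)
E
python3 - <<'E'
from h import *
V={"round":[], "square":[]}
for c in ["wrist","side","scene"]:
    f=manip.grab_frame(c)
    for n,p in (("round",[.54,-.346,.07]),("square",[.563,-.135,.07])):
        b=mask_near(f,n+"_canister",p)
        if b: print(c,n,b[0],b[2],b[1].sum()); V[n].append((f,b[1]))
    if c=="wrist": 
        # corner pixel rays to z=.12
        Rm=R.from_rotvec(np.ravel(f["rvec"])).as_matrix(); o=toworld(f,[0,0,0])
        for u,v in [(272,93),(352,67),(374,152),(298,175),(308,271)]:
            d=toworld(f,np.linalg.inv(f["K"])@[u,v,1])-o; print(np.round(o+d*(.12-o[2])/d[2],4))
for n,k,p in (("round","rd",[.54,-.346,0]),("square","sq",[.563,-.135,.3])):
    for v in V[n]: print(n,v[0]["shot"],fit([v],k,p,0,.12))
    print(n,fit(V[n],k,p,0,.12))
print(manip.state()["time"])
E
```

```text
wrist round 2.281129598942333 0.85 5493
wrist square 2.6639286411987113 0.82 7884
[ 0.4985 -0.0983  0.12  ]
[ 0.597  -0.0684  0.12  ]
[ 0.6297 -0.1711  0.12  ]
[ 0.5297 -0.2019  0.12  ]
[ 0.5426 -0.3448  0.12  ]
side round 1.5425562212566786 0.88 2105
side square 1.330810843270065 0.87 2209
scene round 0.7243775863137248 0.57 3442
scene square 0.8834672878358455 0.88 3699
round 5 (array([ 0.5405, -0.3455, -0.1284]), np.float64(0.0514))
round 6 (array([ 0.5411, -0.3457,  0.0597]), np.float64(0.0687))
round 7 (array([ 0.5405, -0.3437,  0.0516]), np.float64(0.0556))
round (array([ 0.5405, -0.3442,  0.0453]), np.float64(0.0592))
square 5 (array([ 0.5617, -0.1341,  0.314 ]), np.float64(0.0406))
square 6 (array([ 0.5615, -0.1335,  0.2374]), np.float64(0.0677))
square 7 (array([ 0.5623, -0.132 ,  0.3039]), np.float64(0.0587))
square (array([ 0.5616, -0.1334,  0.2965]), np.float64(0.0595))
2.75
```

Emit:
apply_moves(
  moves=[
    [[0, 0, 0], [51, 1, 3], -0.2],
    [[0, 0, 0], [51, 1, 3], -0.2],
    [[0, 0, 0], [51, 1, 3], -0.2],
    [[0, 0, 0], [51, 1, 3], -0.2],
    [[0, 0, 0], [51, 1, 3], -0.2],
    [[0, 0, 0], [51, 1, 3], -0.2],
    [[0, 0, 0], [51, 1, 3], -0.2],
    [[0, 0, 0], [51, 1, 3], -0.2],
    [[0, 0, 0], [51, 1, 3], -0.2],
    [[0, 0, 0], [51, 1, 3], -0.2],
    [[0, 0, 0], [51, 1, 3], -0.2],
    [[0, 0, 0], [51, 1, 3], -0.2],
  ],
)

```text
time: 3.95
tool_pos: [0.5595, 0.3165, 0.3292]
tool_rot: [-0.0, 0.706, 0.708, -0.001]
contact_force: [-0.3, 0.1, 0.1]
gripper_width: 0.597
grasp_force: 0.0
```

```bash
python3 - <<'E'
from h import *
import pickle
f=manip.grab_frame("wrist"); save(f,"w2.png"); pickle.dump(f,open("w2.pkl","wb"))
for l in ["round_lid","round_lid_grip","square_lid","square_lid_grip","bin","bin_floor"]: find(f,l)
s=manip.state(); print(s["time"],s["tool_pos"],s["gripper_width"])
# rim refinement on w1
g=pickle.load(open("w1.pkl","rb")); im=cv2.GaussianBlur(cv2.cvtColor(g["image"],cv2.COLOR_RGB2GRAY).astype(np.float32),(0,0),1.0)
G=np.hypot(cv2.Sobel(im,cv2.CV_32F,1,0),cv2.Sobel(im,cv2.CV_32F,0,1))
def score(p,kind):
    t=0
    for h in (.056,.05):
        o=outline(kind,p[0],p[1],p[2],.12,.12,h)[: (4 if kind=="sq" else 60)]
        if kind=="sq": o=np.vstack([o[i]+(o[(i+1)%4]-o[i])*np.linspace(.03,.97,40)[:,None] for i in range(4)])
        q=proj(g,o).astype(np.float32); t+=cv2.remap(G,q[:,0].copy(),q[:,1].copy(),cv2.INTER_LINEAR).mean()
    return -t
for k,p in (("rd",[.5405,-.345,0]),("sq",[.5618,-.1337,.305])):
    A=[(score([p[0]+a,p[1]+b,p[2]+c],k),a,b,c) for a in np.arange(-.006,.0061,.001) for b in np.arange(-.006,.0061,.001) for c in ([0] if k=="rd" else np.arange(-.06,.061,.01))]
    A.sort(); print(k,[np.round(np.array(p)+a[1:],4) for a in A[:3]],A[0][0],score(p,k))
E
```

```text
8 round_lid 0.82 [ 3.003e-01  4.547e-01 -2.000e-04]
8 round_lid 0.7 [0.5785 0.2641 0.0575]
8 round_lid 0.58 [0.545  0.327  0.0478]
8 round_lid_grip 0.67 [0.5215 0.3219 0.0856]
8 round_lid_grip 0.62 [0.3049 0.4512 0.0468]
8 square_lid 0.92 [0.5762 0.1873 0.0539]
8 square_lid 0.5 [ 0.5763  0.2705 -0.003 ]
8 square_lid_grip 0.62 [0.5551 0.1826 0.0847]
8 bin 0.68 [ 0.5746  0.267  -0.0021]
8 bin_floor 0.92 [0.5833 0.2661 0.0555]
8 bin_floor 0.66 [0.5216 0.3236 0.086 ]
4.3 [0.56037535 0.31367629 0.33037973] 0.6032254090224626
rd [array([ 0.5405, -0.345 ,  0.    ]), array([ 0.5405, -0.346 ,  0.    ]), array([ 0.5395, -0.345 ,  0.    ])] -335.36017 -335.36017
sq [array([ 0.5618, -0.1337,  0.315 ]), array([ 0.5618, -0.1337,  0.325 ]), array([ 0.5628, -0.1337,  0.315 ])] -307.59003 -301.08298
```

View pics/w2.png

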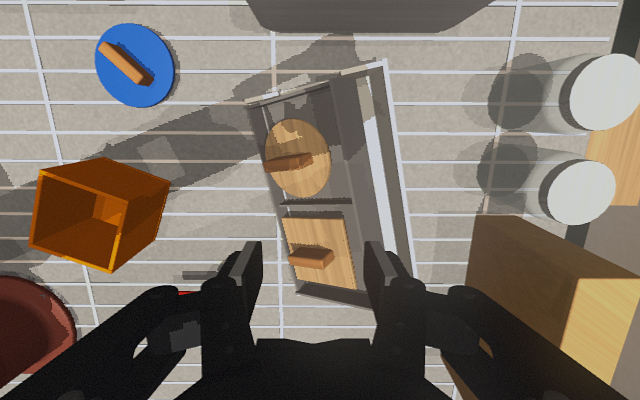

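The wrist view shows the round lid at (298,160) with its handle pointing left at (288,162), and the square lid at (320,250) with its handle at (312,256). Both handles run along the slope. I'll refine lid poses by edge fitting.

```bash
cat >> h.py <<'E'
T35=np.radians(35)
def lidR(yaw):
    return R.from_euler("z",yaw).as_matrix()@R.from_euler("y",-T35).as_matrix() # x up slope, z = (-sin,0,cos)
E
python3 - <<'E'
from h import *
import pickle
g=pickle.load(open("w2.pkl","rb")); im=cv2.GaussianBlur(cv2.cvtColor(g["image"],cv2.COLOR_RGB2GRAY).astype(np.float32),(0,0),1.2)
G=np.minimum(np.hypot(cv2.Sobel(im,cv2.CV_32F,1,0),cv2.Sobel(im,cv2.CV_32F,0,1)),150)
def rect(a,b,z,n=25):
    c=np.array([[-a,-b,z],[a,-b,z],[a,b,z],[-a,b,z]]); return np.vstack([c[i]+(c[(i+1)%4]-c[i])*np.linspace(0,1,n)[:,None] for i in range(4)])
t=np.linspace(0,2*np.pi,100)
fl={"square":rect(.056,.056,.022),"round":np.c_[.056*np.cos(t),.056*np.sin(t),0*t+.022]}
def score(p,n):
    r=0
    for o in (fl[n],rect(.032,.008,.054)):
        q=proj(g,o@lidR(p[2]).T+[p[0],p[1],p[3]]).astype(np.float32); r+=cv2.remap(G,q[:,0].copy(),q[:,1].copy(),cv2.INTER_LINEAR).mean()
    return r
res={}
for n,p in (("round",[.545,.328,.22]),("square",[.577,.188,.22])):
    A=[(score([p[0]+a,p[1]+b,p[2]+c,.05],n),p[0]+a,p[1]+b,p[2]+c) for a in np.arange(-.008,.0081,.001) for b in np.arange(-.008,.0081,.001) for c in np.arange(-.12,.121,.02)]
    A.sort(reverse=True); print(n,np.round(A[:4],4))
    L=lidR(A[0][3]); o=np.array([A[0][1],A[0][2],.05]); print("grip",o+L@[0,0,.045])
    for q in (fl[n],rect(.032,.008,.054)):
        cv2.polylines(g["image"],[proj(g,q@L.T+o).astype(np.int32)],True,(0,255,0) if n=="square" else (255,0,0),1)
g["image"]=cv2.resize(g["image"][90:310,220:420],None,fx=2.5,fy=2.5); save(g,"fit.png")
E
```

```text
round [[1.844212e+02 5.460000e-01 3.290000e-01 2.000000e-01]
 [1.835035e+02 5.460000e-01 3.290000e-01 2.200000e-01]
 [1.833278e+02 5.460000e-01 3.280000e-01 1.600000e-01]
 [1.831710e+02 5.460000e-01 3.280000e-01 1.800000e-01]]
grip [0.52070356 0.32387216 0.08686184]
square [[2.318659e+02 5.780000e-01 1.890000e-01 2.200000e-01]
 [2.316258e+02 5.780000e-01 1.880000e-01 2.200000e-01]
 [2.313289e+02 5.780000e-01 1.890000e-01 2.400000e-01]
 [2.280623e+02 5.780000e-01 1.880000e-01 2.000000e-01]]
grip [0.55281117 0.18336729 0.08686184]
```

View pics/fit.png

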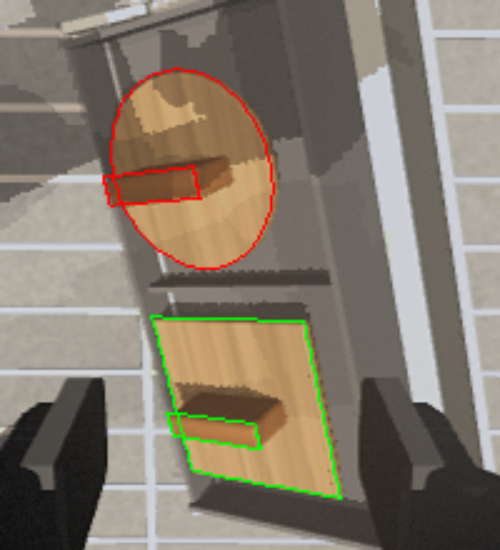

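Fit overlays match both flanges. Heading to the square lid pre-grasp.

```bash
cat >> h.py <<'E'
def grasp(xy,yaw,zt,z=.05):
    L=lidR(yaw); M=np.c_[L[:,0],-L[:,1],-L[:,2]]
    plan(np.array([*xy,z])+L[:,2]*zt,M)
E
python3 - <<'E'
from h import *
grasp([.578,.1885],.22,.145)
E
```

```text
turn [-0.411  0.514  1.304] shift cm [-14.35  -6.34  16.15] t 4.3
```

Emit:
apply_moves(
  moves=[
    [[-0.411, 0.514, 1.304], [-14.35, -6.34, 16.15], -0.2],
    [[-0.411, 0.514, 1.304], [-14.35, -6.34, 16.15], -0.2],
    [[-0.411, 0.514, 1.304], [-14.35, -6.34, 16.15], -0.2],
    [[-0.411, 0.514, 1.304], [-14.35, -6.34, 16.15], -0.2],
    [[-0.411, 0.514, 1.304], [-14.35, -6.34, 16.15], -0.2],
    [[-0.411, 0.514, 1.304], [-14.35, -6.34, 16.15], -0.2],
    [[-0.411, 0.514, 1.304], [-14.35, -6.34, 16.15], -0.2],
    [[-0.411, 0.514, 1.304], [-14.35, -6.34, 16.15], -0.2],
    [[-0.411, 0.514, 1.304], [-14.35, -6.34, 16.15], -0.2],
    [[-0.411, 0.514, 1.304], [-14.35, -6.34, 16.15], -0.2],
    [[-0.411, 0.514, 1.304], [-14.35, -6.34, 16.15], -0.2],
    [[-0.411, 0.514, 1.304], [-14.35, -6.34, 16.15], -0.2],
    [[-0.411, 0.514, 1.304], [-14.35, -6.34, 16.15], -0.2],
  ],
)

```text
time: 5.6
tool_pos: [0.4972, 0.1712, 0.1692]
tool_rot: [-0.033, 0.948, 0.106, 0.299]
contact_force: [-0.2, 0.0, -0.0]
gripper_width: 0.602
grasp_force: 0.0
```

```bash
python3 - <<'E'
from h import *
f=manip.grab_frame("wrist"); save(f,"w3.png")
for l in ["square_lid","square_lid_grip"]: find(f,l)
print(manip.state()["tool_pos"])
grasp([.578,.1885],.22,.045)
E
```

```text
9 square_lid 0.58 [0.5765 0.1889 0.0561]
9 square_lid_grip 0.85 [0.5526 0.1822 0.0874]
[0.49708377 0.1712344  0.16884764]
turn [-0.001  0.     0.002] shift cm [-0.04  0.09  9.98] t 5.75
```

View pics/w3.png

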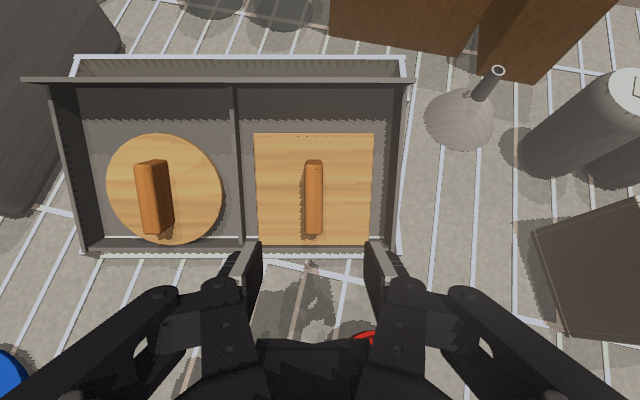

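The square lid is aligned under the fingers: handle at (314,198), upright in the image, midway between the fingers. Descend and close.

Emit:
apply_moves(
  moves=[
    [[0, 0, 0], [0, 0, 4], -0.2],
    [[0, 0, 0], [0, 0, 7], -0.2],
    [[0, 0, 0], [0, 0, 9], -0.2],
    [[0, 0, 0], [0, 0, 10], -0.2],
    [[0, 0, 0], [0, 0, 10], -0.2],
    [[0, 0, 0], [0, 0, 10], 1],
    [[0, 0, 0], [0, 0, 10], 1],
    [[0, 0, 0], [0, 0, 10], 1],
    [[0, 0, 0], [0, 0, 10], 1],
    [[0, 0, 0], [0, 0, 10], 1],
    [[0, 0, 0], [0, 0, 10], 1],
    [[0, 0, 0], [0, 0, 10], 1],
    [[0, 0, 0], [0, 0, 10], 1],
  ],
)

```text
time: 7.05
tool_pos: [0.5525, 0.1841, 0.0865]
tool_rot: [-0.033, 0.948, 0.106, 0.299]
contact_force: [0.0, 0.8, -1.2]
gripper_width: 0.001
grasp_force: 0.0
```

```bash
python3 - <<'E'
from h import *
f=manip.grab_frame("wrist"); s=manip.state(); print(s["gripper_width"],s["grasp_force"],s["contact_force"])
for l in ["square_lid","square_lid_grip"]: find(f,l)
g=manip.grab_frame("side"); 
f["image"]=np.hstack([f["image"][100:,160:480], cv2.resize(g["image"][90:240,280:440],(320,300))]); save(f,"w4.png")
E
```

```text
-0.0006834065224772578 0.0 [-0.44638816  0.0730481   0.55802861]
10 square_lid 0.9 [0.5763 0.1883 0.0533]
10 square_lid_grip 0.58 [0.5571 0.1863 0.0842]
```

View pics/w4.png

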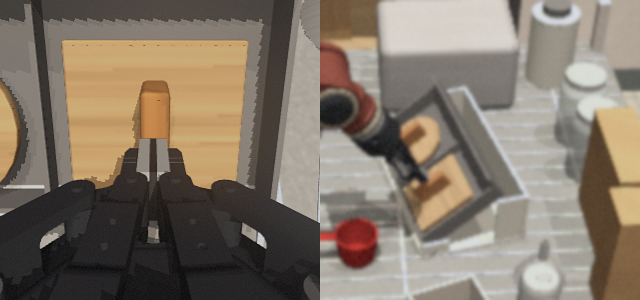

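The view is ambiguous: the fingers read fully shut at the handle. A small lift will tell whether the lid is held.

Emit:
apply_moves(
  moves=[
    [[0, 0, 0], [0, 0, -1], 1],
    [[0, 0, 0], [0, 0, -3], 1],
    [[0, 0, 0], [0, 0, -6], 1],
    [[0, 0, 0], [0, 0, -8], 1],
    [[0, 0, 0], [0, 0, -8], 1],
  ],
)

```text
time: 7.75
tool_pos: [0.5089, 0.1743, 0.1557]
tool_rot: [-0.033, 0.947, 0.106, 0.302]
contact_force: [0.8, 0.3, 0.4]
gripper_width: -0.001
grasp_force: 0.0
```

```bash
python3 - <<'E'
from h import *
f=manip.grab_frame("wrist"); s=manip.state(); print(s["gripper_width"],s["grasp_force"],s["contact_force"],s["tool_pos"])
for l in ["square_lid","square_lid_grip"]: find(f,l)
f["image"]=cv2.resize(f["image"][100:350,180:460],None,fx=2,fy=2); save(f,"w5.png")
g=manip.grab_frame("side"); 
for l in ["square_lid","square_lid_grip"]: find(g,l)
E
```

```text
-0.0010619226663707607 0.0 [0.1874944  0.51626824 0.21934548] [0.50851263 0.17417952 0.15379141]
12 square_lid 0.89 [0.5765 0.1896 0.0557]
12 square_lid_grip 0.82 [0.5578 0.1842 0.0834]
12 square_lid_grip 0.36 [0.5789 0.2663 0.0569]
13 square_lid 0.97 [0.5794 0.1887 0.0465]
13 square_lid_grip 0.97 [0.5495 0.1841 0.0901]
```

View pics/w5.png

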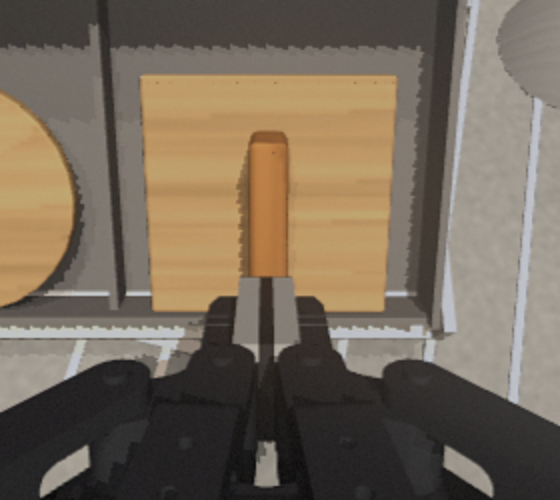

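The lid did not move: the shut pads (tip at image row 239) were above the handle top. The fingertips look shorter than stated relative to the TCP, so I'll check that.

```bash
python3 - <<'E'
from h import *
print(manip.nose_length)
s=manip.state(); R0=R.from_quat(np.roll(s["tool_rot"],-1)); print(s["joint_pos"])
fs=manip.grab_frame("side"); fc=manip.grab_frame("scene")
out=[]
for f in (fs,fc):
    P=[s["tool_pos"]+R0.apply([0,0,z]) for z in (.017,-.0,-.025,-.06)]; q=proj(f,P); print(np.round(q,1))
    im=f["image"].copy()
    c=q[1].astype(int); x,y=c[0]-40,c[1]-45
    im=cv2.resize(im[y:y+80,x:x+80],None,fx=5,fy=5,interpolation=cv2.INTER_CUBIC)
    for (u,v),col in zip(q,[(0,255,0),(255,255,0),(0,255,255),(255,0,255)]): cv2.circle(im,(int((u-x)*5),int((v-y)*5)),3,col,-1)
    out.append(im)
f["image"]=np.hstack(out); save(f,"tip.png")
E
```

```text
0.017
[ 0.17718587 -0.53943652  2.30298438  0.03671255  0.77113255  1.50781648]
[[324.6 172.6]
 [321.9 170. ]
 [317.8 166.1]
 [312.  160.5]]
[[376.4 174.9]
 [373.7 169.4]
 [369.8 161.2]
 [364.1 149.3]]
```

View pics/tip.png

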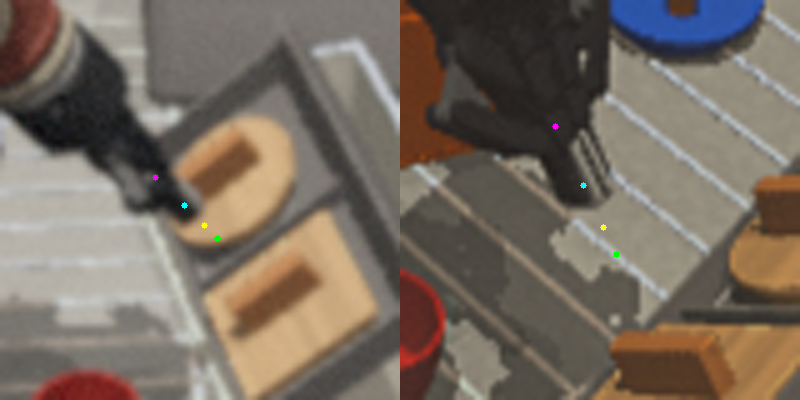

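Both views put the fingertips about 32 mm short of where the TCP data says, with tips near TCP −15 mm and lateral alignment good. I'll go that much deeper and check the force.

```bash
python3 - <<'E'
from h import *
grasp([.578,.1885],.22,.012)
E
```

```text
turn [-0.001  0.003  0.002] shift cm [ 0.16  0.13 11.17] t 8.15
```

Emit:
apply_moves(
  moves=[
    [[0, 0, 0], [0, 0, 0], -0.2],
    [[0, 0, 0], [0, 0, 0], -0.2],
    [[0, 0, 0], [0, 0, 0], -0.2],
    [[0, 0, 0], [0, 0, 3], -0.2],
    [[0, 0, 0], [0, 0.1, 6], -0.2],
    [[0, 0, 0], [0.1, 0.1, 8], -0.2],
    [[0, 0, 0], [0.1, 0.1, 9], -0.2],
    [[0, 0, 0], [0.1, 0.1, 10], -0.2],
    [[0, 0, 0], [0.1, 0.1, 10.5], -0.2],
    [[0, 0, 0], [0.1, 0.1, 10.5], -0.2],
  ],
)

```text
time: 9.15
tool_pos: [0.5673, 0.1864, 0.0658]
tool_rot: [-0.033, 0.948, 0.106, 0.298]
contact_force: [-0.1, 0.4, -0.2]
gripper_width: 0.598
grasp_force: 0.0
```

Emit:
apply_moves(
  moves=[
    [[0, 0, 0], [0, 0, 0.3], -0.2],
    [[0, 0, 0], [0, 0, 0.5], -0.2],
    [[0, 0, 0], [0, 0, 0.5], 1],
    [[0, 0, 0], [0, 0, 0.5], 1],
    [[0, 0, 0], [0, 0, 0.5], 1],
    [[0, 0, 0], [0, 0, 0.5], 1],
    [[0, 0, 0], [0, 0, 0.5], 1],
    [[0, 0, 0], [0, 0, 0.5], 1],
  ],
)

```text
time: 9.95
tool_pos: [0.5703, 0.1872, 0.063]
tool_rot: [-0.033, 0.948, 0.106, 0.299]
contact_force: [-5.5, -0.9, 5.5]
gripper_width: 0.172
grasp_force: 59.5
```

Gripped: opening 14.6 mm, 59 N. Lift.

Emit:
apply_moves(
  moves=[
    [[0, 0, 0], [0, 0, -0.5], 1],
    [[0, 0, 0], [0, 0, -2], 1],
    [[0, 0, 0], [0, 0, -4], 1],
    [[0, 0, 0], [0, 0, -7], 1],
    [[0, 0, 0], [0, 0, -10], 1],
    [[0, 0, 0], [0, 0, -13], 1],
    [[0, 0, 0], [0, 0, -15], 1],
    [[0, 0, 0], [0, 0, -15], 1],
  ],
)

```text
time: 10.75
tool_pos: [0.4867, 0.1683, 0.1885]
tool_rot: [-0.033, 0.947, 0.106, 0.301]
contact_force: [0.2, 0.8, -2.4]
gripper_width: 0.176
grasp_force: 59.5
```

```bash
python3 - <<'E'
from h import *
s=manip.state(); print(s["gripper_width"],s["grasp_force"],s["contact_force"],s["tool_pos"])
f=manip.grab_frame("wrist"); R0=R.from_quat(np.roll(s["tool_rot"],-1))
for l in ["square_lid","square_lid_grip"]:
    for d in manip.spot_point(f,l)[:2]: print(l,d["score"],np.round(R0.inv().apply(toworld(f,d["location"])-s["tool_pos"]),4))
L=lidR(.22); print("tcp in lid at grasp",L.T@(np.array([.5703,.1872,.063])-[.578,.1885,.05]))
plan([.5618,-.1337,.24],down(.317))
E
```

```text
0.17581374903766286 59.51524615287781 [ 0.20916938  0.76366323 -2.36471306] [0.48672563 0.16827213 0.18848862]
square_lid 0.76 [ 0.0015 -0.0029  0.0093]
square_lid_grip 0.61 [ 0.0017 -0.0001 -0.0245]
tcp in lid at grasp [0.00106866 0.0004117  0.01512179]
turn [ 0.029 -0.608 -0.092] shift cm [ 3.86 31.11 -4.19] t 10.9
```

Emit:
apply_moves(
  moves=[
    [[0.029, -0.608, -0.092], [3.86, 4, -4.19], 1],
    [[0.029, -0.608, -0.092], [3.86, 8, -4.19], 1],
    [[0.029, -0.608, -0.092], [3.86, 12, -4.19], 1],
    [[0.029, -0.608, -0.092], [3.86, 16, -4.19], 1],
    [[0.029, -0.608, -0.092], [3.86, 20, -4.19], 1],
    [[0.029, -0.608, -0.092], [3.86, 24, -4.19], 1],
    [[0.029, -0.608, -0.092], [3.86, 28, -4.19], 1],
    [[0.029, -0.608, -0.092], [3.86, 30, -4.19], 1],
    [[0.029, -0.608, -0.092], [3.86, 31.11, -4.19], 1],
    [[0.029, -0.608, -0.092], [3.86, 31.11, -4.19], 1],
    [[0.029, -0.608, -0.092], [3.86, 31.11, -4.19], 1],
  ],
)

```text
time: 12.0
tool_pos: [0.5622, -0.1328, 0.2407]
tool_rot: [-0.001, 0.987, 0.158, 0.0]
contact_force: [-0.2, 0.1, -1.8]
gripper_width: 0.175
grasp_force: 59.5
```

```bash
cat >> h.py <<'E'
def check(name,kind,can,yaw,zl):
    "edge fit of flange top of held lid (level) at height zl of its origin, relative to canister"
    s=manip.state(); print(s["time"],s["gripper_width"],s["contact_force"],s["tool_pos"],np.round(R.from_quat(np.roll(s["tool_rot"],-1)).as_matrix(),3)[:,[0,2]].T)
    V=[]
    for c in ("side","scene","wrist"):
        f=manip.grab_frame(c)
        b=mask_near(f,name,[*can,zl+.02])
        im=cv2.GaussianBlur(cv2.cvtColor(f["image"],cv2.COLOR_RGB2GRAY).astype(np.float32),(0,0),1.0)
        V.append((f,np.minimum(np.hypot(cv2.Sobel(im,cv2.CV_32F,1,0),cv2.Sobel(im,cv2.CV_32F,0,1)),150)))
        for l in (name,name+"_grip"): find(f,l,n=1)
    def score(f,G,p):
        n=4 if kind=="sq" else 60; o=outline(kind,p[0],p[1],p[2],p[3]+.022,p[3]+.022)[:n]
        o=np.vstack([o[i]+(o[(i+1)%n]-o[i])*np.linspace(0,.97,40 if n==4 else 3)[:,None] for i in range(n)])
        q=proj(f,o).astype(np.float32); return cv2.remap(G,q[:,0].copy(),q[:,1].copy(),cv2.INTER_LINEAR).mean()
    for sel in ([0,1],[2],[0,1,2]):
        A=[(sum(score(*V[i],[can[0]+a,can[1]+b,yaw+c,zl+e]) for i in sel),can[0]+a,can[1]+b,yaw+c,zl+e) for a in np.arange(-.008,.0081,.002) for b in np.arange(-.008,.0081,.002) for c in ([0] if kind=="rd" else np.arange(-.06,.061,.02)) for e in np.arange(-.008,.0081,.004)]
        A.sort(reverse=True); print(sel,np.round(np.mean(A[:4],0),4))
E
python3 - <<'E'
from h import *
check("square_lid","sq",[.5618,-.1337],.317,.225)
E
```

```text
12.0 0.17489674067113245 [-0.18438234  0.14094188 -1.78641568] [ 0.56215611 -0.13279545  0.24069728] [[ 0.95   0.312  0.001]
 [ 0.001  0.002 -1.   ]]
17 square_lid 0.62 [ 0.5617 -0.1368  0.2196]
17 square_lid_grip 0.72 [ 0.5595 -0.1319  0.2711]
18 square_lid 0.82 [ 0.562  -0.1332  0.2271]
18 square_lid_grip 0.92 [ 0.5594 -0.1335  0.2717]
19 square_lid 0.76 [ 0.5583 -0.1344  0.2304]
19 square_lid_grip 0.74 [ 0.5662 -0.1333  0.2688]
[0, 1] [ 1.629464e+02  5.558000e-01 -1.302000e-01  3.170000e-01  2.180000e-01]
[2] [57.2494  0.5618 -0.1327  0.307   0.227 ]
[0, 1, 2] [ 2.10517e+02  5.59800e-01 -1.34200e-01  3.27000e-01  2.25000e-01]
```

Lid hovers at (0.561,−0.133), level, with yaw matching. Descend to the rim.

Emit:
apply_moves(
  moves=[
    [[0, 0, 0], [0.1, 0, 3], 1],
    [[0, 0, 0], [0.1, 0, 6], 1],
    [[0, 0, 0], [0.1, 0, 8], 1],
    [[0, 0, 0], [0.1, 0, 9.5], 1],
    [[0, 0, 0], [0.1, 0, 10.2], 1],
    [[0, 0, 0], [0.1, 0, 10.6], 1],
    [[0, 0, 0], [0.1, 0, 10.8], 1],
    [[0, 0, 0], [0.1, 0, 11], 1],
  ],
)

```text
time: 13.4
tool_pos: [0.5643, -0.1336, 0.1331]
tool_rot: [0.0, 0.987, 0.158, 0.002]
contact_force: [0.3, -0.3, -1.2]
gripper_width: 0.174
grasp_force: 59.5
```

Emit:
apply_moves(
  moves=[
    [[0, 0, 0], [-0.1, 0, 0.1], 1],
    [[0, 0, 0], [-0.1, 0, 0.2], 1],
    [[0, 0, 0], [-0.1, 0, 0.3], 1],
    [[0, 0, 0], [-0.1, 0, 0.4], 1],
    [[0, 0, 0], [-0.1, 0, 0.5], 1],
  ],
)

```text
time: 13.9
tool_pos: [0.5631, -0.1335, 0.1272]
tool_rot: [0.0, 0.987, 0.158, 0.002]
contact_force: [1.4, 1.2, -0.8]
gripper_width: 0.176
grasp_force: 59.6
```

It is entering (lid about 112 mm up, little force). Continue.

Emit:
apply_moves(
  moves=[
    [[0, 0, 0], [0, 0, 0.1], 1],
    [[0, 0, 0], [0, 0, 0.2], 1],
    [[0, 0, 0], [0, 0, 0.3], 1],
    [[0, 0, 0], [0, 0, 0.4], 1],
    [[0, 0, 0], [0, 0, 0.5], 1],
    [[0, 0, 0], [0, 0, 0.6], 1],
  ],
)

```text
time: 14.5
tool_pos: [0.5629, -0.1335, 0.121]
tool_rot: [0.0, 0.987, 0.158, 0.001]
contact_force: [3.8, 0.0, -0.7]
gripper_width: 0.175
grasp_force: 59.7
```

Emit:
apply_moves(
  moves=[
    [[0, 0, 0], [0, 0, 0.1], 1],
    [[0, 0, 0], [0, 0, 0.2], 1],
    [[0, 0, 0], [0, 0, 0.2], 1],
  ],
)

```text
time: 14.8
tool_pos: [0.5632, -0.1335, 0.1208]
tool_rot: [-0.0, 0.987, 0.158, 0.002]
contact_force: [0.7, 2.9, 6.7]
gripper_width: 0.175
grasp_force: 60.8
```

Firm contact at exactly the seated height. Press slightly, open, back off.

Emit:
apply_moves(
  moves=[
    [[0, 0, 0], [0, 0, 0.15], 1],
    [[0, 0, 0], [0, 0, 0.15], 1],
    [[0, 0, 0], [0, 0, 0.1], -0.2],
    [[0, 0, 0], [0, 0, 0], -0.2],
    [[0, 0, 0], [0, 0, 0], -0.2],
    [[0, 0, 0], [0, 0, 0], -0.2],
    [[0, 0, 0], [0, 0, -1], -0.2],
    [[0, 0, 0], [0, 0, -3], -0.2],
    [[0, 0, 0], [0, 0, -7], -0.2],
    [[0, 0, 0], [0, 0, -11], -0.2],
    [[0, 0, 0], [0, 0, -15], -0.2],
    [[0, 0, 0], [0, 0, -18], -0.2],
  ],
)

```text
time: 16.0
tool_pos: [0.5626, -0.1339, 0.3029]
tool_rot: [0.001, 0.987, 0.158, 0.003]
contact_force: [0.5, -0.8, -0.1]
gripper_width: 0.599
grasp_force: 0.0
```

```bash
python3 - <<'E'
from h import *
check("square_lid","sq",[.5618,-.1337],.317,.106)
f=manip.grab_frame("side")
find(f,"square_canister");find(f,"round_lid")
grasp([.546,.3285],.22,.13)
E
```

```text
16.0 0.5987139494874893 [ 0.52681798 -0.78560987 -0.07163774] [ 0.56262285 -0.13385818  0.30289324] [[ 0.95   0.312  0.005]
 [ 0.005 -0.001 -1.   ]]
20 square_lid 0.58 [ 0.5619 -0.1365  0.1022]
20 square_lid_grip 0.84 [ 0.5631 -0.1341  0.15  ]
21 square_lid 0.79 [ 0.563  -0.1303  0.1093]
21 square_lid_grip 0.82 [ 0.5615 -0.1366  0.1502]
22 square_lid 0.65 [ 0.56   -0.1321  0.1105]
22 square_lid_grip 0.85 [ 0.5662 -0.1316  0.1487]
[0, 1] [ 1.768649e+02  5.613000e-01 -1.322000e-01  2.920000e-01  1.030000e-01]
[2] [63.0838  0.5618 -0.1332  0.327   0.104 ]
[0, 1, 2] [ 2.338338e+02  5.618000e-01 -1.327000e-01  3.170000e-01  1.040000e-01]
23 square_canister 0.95 [0.2508 0.2472 0.0015]
23 square_canister 0.79 [ 5.648e-01 -1.427e-01 -2.000e-04]
23 round_lid 0.87 [0.5473 0.3272 0.0509]
23 round_lid 0.69 [0.3013 0.4525 0.0006]
23 round_lid 0.55 [ 4.206e-01  9.620e-02 -4.000e-04]
turn [-0.03   0.609  0.094] shift cm [  5.43 -45.13  14.22] t 16.75
```

Square lid is seated: fit gives (0.562,−0.133) with z about 0.105. Now the round lid.

Emit:
apply_moves(
  moves=[
    [[0, 0, 0], [1, -5, 0], -0.2],
    [[-0.01, 0.2, 0.03], [2, -10, 0], -0.2],
    [[-0.02, 0.4, 0.06], [3, -15, 0], -0.2],
    [[-0.03, 0.609, 0.094], [5.4, -20, 2], -0.2],
    [[-0.03, 0.609, 0.094], [5.4, -25, 4], -0.2],
    [[-0.03, 0.609, 0.094], [5.4, -30, 6], -0.2],
    [[-0.03, 0.609, 0.094], [5.4, -35, 8], -0.2],
    [[-0.03, 0.609, 0.094], [5.4, -40, 10], -0.2],
    [[-0.03, 0.609, 0.094], [5.43, -45.1, 12], -0.2],
    [[-0.03, 0.609, 0.094], [5.43, -45.1, 14.2], -0.2],
    [[-0.03, 0.609, 0.094], [5.43, -45.1, 14.2], -0.2],
    [[-0.03, 0.609, 0.094], [5.43, -45.1, 14.2], -0.2],
  ],
)

```text
time: 17.95
tool_pos: [0.4728, 0.3122, 0.1559]
tool_rot: [-0.033, 0.948, 0.106, 0.298]
contact_force: [0.1, -0.2, 0.1]
gripper_width: 0.602
grasp_force: 0.0
```

```bash
python3 - <<'E'
from h import *
f=manip.grab_frame("wrist"); s=manip.state(); print(s["time"],s["tool_pos"])
for l in ["round_lid","round_lid_grip"]: find(f,l)
im=cv2.GaussianBlur(cv2.cvtColor(f["image"],cv2.COLOR_RGB2GRAY).astype(np.float32),(0,0),1.2)
G=np.minimum(np.hypot(cv2.Sobel(im,cv2.CV_32F,1,0),cv2.Sobel(im,cv2.CV_32F,0,1)),150)
t=np.linspace(0,2*np.pi,100); c=np.array([[-.032,-.008,.054],[.032,-.008,.054],[.032,.008,.054],[-.032,.008,.054]])
H=np.vstack([c[i]+(c[(i+1)%4]-c[i])*np.linspace(0,1,25)[:,None] for i in range(4)]); F=np.c_[.056*np.cos(t),.056*np.sin(t),0*t+.022]
A=[]
for x in np.arange(.538,.5545,.001):
  for y in np.arange(.321,.337,.001):
    for w in np.arange(.1,.35,.02):
      r=0
      for o in (F,H):
        q=proj(f,o@lidR(w).T+[x,y,.05]).astype(np.float32); r+=cv2.remap(G,q[:,0].copy(),q[:,1].copy(),cv2.INTER_LINEAR).mean()
      A.append((r,x,y,w))
A.sort(reverse=True); print(np.round(A[:5],4))
grasp(A[0][1:3],.22,.015)
E
```

```text
18.0 [0.47399303 0.31187845 0.1577428 ]
24 round_lid 0.71 [0.5464 0.3312 0.0446]
24 round_lid_grip 0.73 [0.5165 0.322  0.0845]
[[1.538662e+02 5.450000e-01 3.290000e-01 2.600000e-01]
 [1.535963e+02 5.450000e-01 3.280000e-01 1.200000e-01]
 [1.528190e+02 5.450000e-01 3.280000e-01 1.400000e-01]
 [1.528117e+02 5.450000e-01 3.280000e-01 2.200000e-01]
 [1.514406e+02 5.450000e-01 3.290000e-01 2.400000e-01]]
turn [ 0.001 -0.004 -0.002] shift cm [-0.4  -0.2  11.58] t 18.1
```

Emit:
apply_moves(
  moves=[
    [[0, 0, 0], [-0.2, -0.1, 3], -0.2],
    [[0, 0, 0], [-0.2, -0.1, 6], -0.2],
    [[0, 0, 0], [-0.2, -0.1, 8.5], -0.2],
    [[0, 0, 0], [-0.2, -0.1, 10], -0.2],
    [[0, 0, 0], [-0.2, -0.1, 10.8], -0.2],
    [[0, 0, 0], [-0.2, -0.1, 11.3], -0.2],
    [[0, 0, 0], [-0.2, -0.1, 11.3], -0.2],
    [[0, 0, 0], [-0.2, -0.1, 11.3], 1],
    [[0, 0, 0], [-0.2, -0.1, 11.3], 1],
    [[0, 0, 0], [-0.2, -0.1, 11.3], 1],
    [[0, 0, 0], [-0.2, -0.1, 11.3], 1],
    [[0, 0, 0], [-0.2, -0.1, 11.3], 1],
    [[0, 0, 0], [-0.2, -0.1, 11.3], 1],
  ],
)

```text
time: 19.4
tool_pos: [0.5352, 0.3269, 0.0645]
tool_rot: [-0.033, 0.948, 0.105, 0.3]
contact_force: [-5.8, -2.5, 6.6]
gripper_width: 0.168
grasp_force: 59.6
```

Gripped. Lift and check how it hangs.

Emit:
apply_moves(
  moves=[
    [[0, 0, 0], [0, 0, -0.5], 1],
    [[0, 0, 0], [0, 0, -2], 1],
    [[0, 0, 0], [0, 0, -4], 1],
    [[0, 0, 0], [0, 0, -7], 1],
    [[0, 0, 0], [0, 0, -10], 1],
    [[0, 0, 0], [0, 0, -13], 1],
    [[0, 0, 0], [0, 0, -16], 1],
    [[0, 0, 0], [0, 0, -16], 1],
  ],
)

```text
time: 20.2
tool_pos: [0.4455, 0.3078, 0.1991]
tool_rot: [-0.035, 0.947, 0.105, 0.303]
contact_force: [1.0, -0.2, -0.3]
gripper_width: 0.177
grasp_force: 59.3
```

```bash
python3 - <<'E'
from h import *
s=manip.state(); print(s["gripper_width"],s["grasp_force"],s["contact_force"],s["tool_pos"])
L=lidR(.22); print("tcp in lid at grasp",L.T@(np.array([.5352,.3269,.0645])-[.5455,.3285,.05]))
# go to hover
plan([.5405,-.345,.26],down(0.0)); plan([.5405,-.345,.26],down(-.3))
print(s["joint_pos"])
E
```

```text
0.17733669601952273 59.25405979156494 [ 1.01828038 -0.17494822 -0.26931256] [0.44553076 0.30778472 0.19910433]
tcp in lid at grasp [-0.00020307  0.00068633  0.01784342]
turn [-0.071 -0.616  0.213] shift cm [-0.49 65.76 -8.03] t 20.2
turn [-0.164 -0.604  0.504] shift cm [-0.49 65.76 -8.03] t 20.2
[ 0.57680312 -0.52662276  2.2148513  -0.26222868  0.88121431  2.03501995]
```

Emit:
apply_moves(
  moves=[
    [[-0.071, -0.616, 0.213], [-0.5, 3, -8], 1],
    [[-0.071, -0.616, 0.213], [-0.5, 7, -8], 1],
    [[-0.071, -0.616, 0.213], [-0.5, 11, -8], 1],
    [[-0.071, -0.616, 0.213], [-0.5, 16, -8], 1],
    [[-0.071, -0.616, 0.213], [-0.5, 21, -8], 1],
    [[-0.071, -0.616, 0.213], [-0.5, 26, -8], 1],
    [[-0.071, -0.616, 0.213], [-0.5, 31, -8], 1],
    [[-0.071, -0.616, 0.213], [-0.5, 36, -8], 1],
    [[-0.071, -0.616, 0.213], [-0.5, 41, -8], 1],
    [[-0.071, -0.616, 0.213], [-0.5, 46, -8], 1],
    [[-0.071, -0.616, 0.213], [-0.5, 51, -8], 1],
    [[-0.071, -0.616, 0.213], [-0.5, 55, -8], 1],
    [[-0.071, -0.616, 0.213], [-0.5, 59, -8], 1],
    [[-0.071, -0.616, 0.213], [-0.5, 62, -8], 1],
    [[-0.071, -0.616, 0.213], [-0.5, 64.5, -8], 1],
    [[-0.071, -0.616, 0.213], [-0.5, 65.8, -8], 1],
    [[-0.071, -0.616, 0.213], [-0.5, 65.8, -8], 1],
    [[-0.071, -0.616, 0.213], [-0.5, 65.8, -8], 1],
  ],
)

```text
time: 22.0
tool_pos: [0.5398, -0.3456, 0.2561]
tool_rot: [0.002, 1.0, -0.0, -0.004]
contact_force: [-0.0, -0.0, -1.6]
gripper_width: 0.169
grasp_force: 59.3
```

```bash
python3 - <<'E'
from h import *
check("round_lid","rd",[.5405,-.345],0,.242)
plan([.5405,-.345,.145],down(0))
E
```

```text
22.0 0.16867408512438423 [-0.02405668 -0.02092686 -1.64199681] [ 0.53981962 -0.34562139  0.25612345] [[ 1.    -0.001 -0.007]
 [-0.007 -0.003 -1.   ]]
25 round_lid 0.81 [ 0.54   -0.3457  0.2384]
25 round_lid_grip 0.82 [ 0.5437 -0.3421  0.2828]
26 round_lid 0.82 [0.3045 0.4533 0.0022]
26 round_lid_grip 0.8 [0.3039 0.4523 0.0419]
27 round_lid 0.94 [ 0.5407 -0.3463  0.2363]
27 round_lid_grip 0.69 [ 0.5392 -0.3466  0.2836]
[0, 1] [167.4771   0.538   -0.3445   0.       0.235 ]
[2] [52.26    0.5405 -0.3455  0.      0.247 ]
[0, 1, 2] [211.7304   0.539   -0.3465   0.       0.236 ]
turn [ 0.005  0.006 -0.001] shift cm [ 0.12 -0.19 11.21] t 22.6
```

Emit:
apply_moves(
  moves=[
    [[0, 0, 0], [0.1, 0, 3], 1],
    [[0, 0, 0], [0.1, 0, 6], 1],
    [[0, 0, 0], [0.1, 0, 8.5], 1],
    [[0, 0, 0], [0.1, 0, 10], 1],
    [[0, 0, 0], [0.1, 0, 11], 1],
    [[0, 0, 0], [0.1, 0, 11.4], 1],
    [[0, 0, 0], [0.1, 0, 11.6], 1],
    [[0, 0, 0], [0.1, 0, 11.8], 1],
  ],
)

```text
time: 23.4
tool_pos: [0.541, -0.3475, 0.1405]
tool_rot: [0.003, 1.0, -0.001, -0.002]
contact_force: [-0.2, 0.1, -1.1]
gripper_width: 0.168
grasp_force: 59.3
```

Emit:
apply_moves(
  moves=[
    [[0, 0, 0], [0, -0.15, 0.1], 1],
    [[0, 0, 0], [0, -0.15, 0.2], 1],
    [[0, 0, 0], [0, -0.15, 0.3], 1],
    [[0, 0, 0], [0, -0.15, 0.4], 1],
    [[0, 0, 0], [0, -0.15, 0.6], 1],
    [[0, 0, 0], [0, -0.15, 0.8], 1],
  ],
)

```text
time: 24.0
tool_pos: [0.5404, -0.3452, 0.1312]
tool_rot: [0.002, 1.0, -0.001, -0.003]
contact_force: [0.4, 1.3, 0.4]
gripper_width: 0.17
grasp_force: 59.4
```

Emit:
apply_moves(
  moves=[
    [[0, 0, 0], [0, 0, 0.1], 1],
    [[0, 0, 0], [0, 0, 0.2], 1],
    [[0, 0, 0], [0, 0, 0.3], 1],
    [[0, 0, 0], [0, 0, 0.4], 1],
    [[0, 0, 0], [0, 0, 0.5], 1],
    [[0, 0, 0], [0, 0, 0.6], 1],
    [[0, 0, 0], [0, 0, 0.7], 1],
  ],
)

```text
time: 24.7
tool_pos: [0.5404, -0.3452, 0.1244]
tool_rot: [0.002, 1.0, -0.001, -0.003]
contact_force: [-0.9, 4.9, 5.4]
gripper_width: 0.17
grasp_force: 60.2
```

Emit:
apply_moves(
  moves=[
    [[0, 0, 0], [0, 0, 0.1], 1],
    [[0, 0, 0], [0, 0, 0.2], 1],
    [[0, 0, 0], [0, 0, 0.2], 1],
  ],
)

```text
time: 25.0
tool_pos: [0.5405, -0.3455, 0.1243]
tool_rot: [0.002, 1.0, -0.001, -0.003]
contact_force: [-3.0, 5.7, 8.5]
gripper_width: 0.168
grasp_force: 60.7
```

Emit:
apply_moves(
  moves=[
    [[0, 0, 0], [0, 0, 0.1], 1],
    [[0, 0, 0], [0, 0, 0.1], 1],
    [[0, 0, 0], [0, 0, 0], -0.2],
    [[0, 0, 0], [0, 0, -0.1], -0.2],
    [[0, 0, 0], [0, 0, -0.1], -0.2],
    [[0, 0, 0], [0, 0, -0.2], -0.2],
    [[0, 0, 0], [0, 0, -1], -0.2],
    [[0, 0, 0], [0, 0, -3], -0.2],
    [[0, 0, 0], [0, 0, -7], -0.2],
    [[0, 0, 0], [0, 0, -11], -0.2],
    [[0, 0, 0], [0, 0, -16], -0.2],
    [[0, 0, 0], [0, 0, -20], -0.2],
    [[0, 0, 0], [0, 0, -20], -0.2],
  ],
)

```text
time: 26.3
tool_pos: [0.5436, -0.3464, 0.3322]
tool_rot: [0.007, 1.0, -0.001, 0.003]
contact_force: [-0.3, -1.0, -0.1]
gripper_width: 0.603
grasp_force: 0.0
```

```bash
python3 - <<'E'
from h import *
check("round_lid","rd",[.5405,-.345],0,.106)
check("square_lid","sq",[.5618,-.1337],.317,.106)
a=manip.grab_frame("side");b=manip.grab_frame("wrist")
b["image"]=np.hstack([cv2.resize(a["image"][200:360,270:430],(400,400),interpolation=cv2.INTER_CUBIC),b["image"][:,200:600]]); save(b,"end.png")
E
```

```text
26.3 0.6033865397724069 [-0.28032113 -1.02052057 -0.12880839] [ 0.54360928 -0.34642523  0.33216197] [[ 1.    -0.001  0.005]
 [ 0.005 -0.014 -1.   ]]
28 round_lid 0.78 [ 0.3031  0.4552 -0.0024]
28 round_lid_grip 0.89 [ 0.5442 -0.3444  0.1489]
29 round_lid 0.95 [ 0.5444 -0.3448  0.107 ]
30 round_lid 0.55 [ 0.5428 -0.3445  0.1018]
30 round_lid_grip 0.75 [ 0.54   -0.3465  0.1476]
[0, 1] [ 1.550154e+02  5.400000e-01 -3.435000e-01  0.000000e+00  1.040000e-01]
[2] [65.7363  0.539  -0.3455  0.      0.103 ]
[0, 1, 2] [ 2.14394e+02  5.39500e-01 -3.44500e-01  0.00000e+00  1.05000e-01]
26.9 0.6003058585190612 [0.36289396 0.19658661 0.18018589] [ 0.54129423 -0.3445471   0.32142705] [[ 1.    -0.001 -0.007]
 [-0.007 -0.004 -1.   ]]
31 square_lid 0.97 [ 0.5608 -0.1388  0.1025]
31 square_lid_grip 0.67 [ 0.563  -0.1352  0.1522]
32 square_lid 0.85 [ 0.563  -0.1311  0.1076]
32 square_lid_grip 0.67 [ 0.5642 -0.135   0.1523]
33 square_lid 0.89 [ 0.5612 -0.131   0.1087]
33 square_lid_grip 0.57 [ 0.5622 -0.13    0.1494]
[0, 1] [ 1.759848e+02  5.588000e-01 -1.327000e-01  3.170000e-01  1.000000e-01]
[2] [78.9453  0.5598 -0.1322  0.317   0.099 ]
[0, 1, 2] [ 2.517087e+02  5.598000e-01 -1.332000e-01  3.170000e-01  1.010000e-01]
```

View pics/end.png

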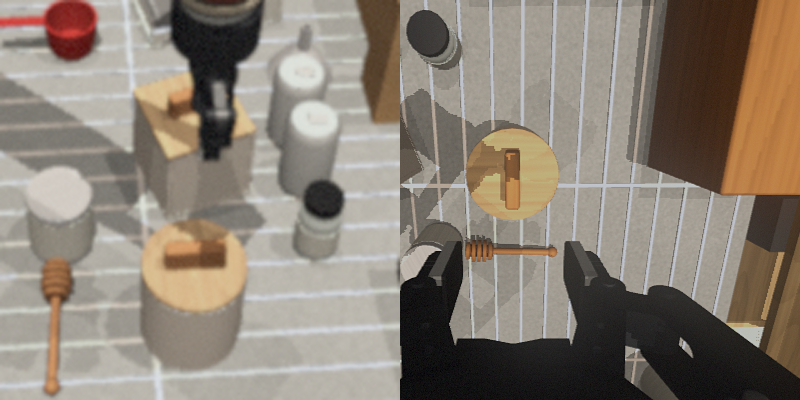

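Both lids sit flat and flush: the round one at side-crop (193,268) and the square one at (190,110). The neighbouring objects are undisturbed and the gripper is clear.

```bash
python3 -c "
from plant import manip; print(manip.job_done())"
```

```text
the job is handed in; nothing more can be done
None
```

Both lids are on their matching canisters, and by force and camera checks they sit flush and centred; I handed the job in at about 27 s, but it returned no verdict.

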